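# Run the bearing lock ring home with the pin spanner

## Robot

A 7-joint arm with a two-finger parallel gripper is mounted at the origin on the work surface. World frame = base frame: x ahead of the robot, y to its left, z up, the work surface at z = 0. Lengths are in m, angles in rad, forces in N, time in s.
With the tool pointing down it reaches from about 0.425 to 0.925 m from the base axis. Payload 6.8 kg.
Tool frame: the origin (TCP) lies on the mounting face of the last link; the fingertips stand 173 mm ahead of it and the grasp point (between the pads) lies 155 mm ahead of it; y points along the fingers, x is the direction in which the jaws open and shut, and the axes are right-handed (so a half turn about y gives the same grasp; the last joint's range is limited). The gripper opens to 85 mm and grips with 20 to 120 N. Pads are 22 mm wide; open, the fingers measure 114 mm over their backs; the gripper's body (76 mm by 85 mm) begins 54 mm behind the grasp point. The pads swing forward as they close: fully open they stand 13 mm farther back than shut.
Start: joints at [1.029, 0.477, 0.022, 1.555, -0.011, 1.109, -0.083], TCP at [0.284, -0.612, 0.405] pointing down, gripper open.
Joint ranges: [-2.96, 2.96], [-0.34, 2.1], [-1.41, 1.46], [0.24, 2.44], [-1.37, 4.51], [0.17, 1.92], [-2.96, 2.96]. Speed limits (rad/s): [2.39, 2.39, 3.14, 3.14, 3.14, 3.14, 3.14].

## Interface

Orientations are given as a rotation vector (axis times angle).
In Python, from bench import r gives the robot as it stands.
- The arm moves only by the tool step_arm, never from a script. Its arguments are lists of equal length, an entry for each row: "xyz": the shift along the tool's x, y, z scaled (see below), a list of three; "rotation": the turn, a rotation vector about the tool's x, y, z scaled (see below), a list of three. A call has 1 to 20 rows; each row is the pose to reach, as a shift and turn from the pose measured when the call began, along the tool's axes at that moment; what a row does not reach only later rows make up. The controller multiplies each number of a shift by 30 cm and each number of a turn by 90 degrees. A row lasts 1/8 s, in which the tool goes at most 62.5 mm and 10.7 degrees, less where a joint would pass 70% of its speed; a pose out of reach is approached as far as the arm can. A call with a number of a shift or a turn outside -1 to 1 is refused whole. A call with a gripper value outside its range is refused whole. "grip" is the closure, from 0 (fully open) to 1 (shut), set as the call begins (left out, the last holds). The fingers move at their own pace and stop on an object; "force" is the grip in N (left out, the last holds). Time passes only in rows, so rows that repeat a pose let the fingers close. It gives the time, the measured TCP pose, the force and the opening at its end, in the units of the state.
- r.get_obs(): the state, without advancing time (a new reading comes with each control period).
- r.grab_frame(name): name is "scene" or "top" or "wrist"; returns a dict with "pixels" (400x640x3 uint8, red, green, blue), "fx", "fy", "cx", "cy" (pixels), "position" and "attitude" of the camera in the world; the wrist camera has in their place "mount" (4x4, takes a point from camera to tool coordinates, whose origin is the TCP and whose axes are the tool frame's). Camera axes: x right, y down, z forward; pixel columns grow to the right and rows downward; lengths in m; the calibration is good to about 2 mm. The wrist camera is an equidistant fisheye: a pixel r from the principal point sees the ray r / f radians off the axis. A picture is of the moment at which its call begins: read the wrist's pose just before it. There is no depth.
- r.hand_in(): hands the job in, once; it reports no verdict.
The state is a dict: "clock": time; "joints": joint angles; "qvel": joint speeds; "tau": joint torques, N m; "tcp_pos": TCP position; "orientation": TCP orientation; "contact_force": force on the tool from outside, world axes, zero at the start; "moment": the same for the moment, N m; "grip_width": finger opening in m.
Only numpy, scipy, OpenCV 4.12 (cv2) and the standard library are available. Lean on these libraries where they do the work, as an engineer would, in place of code of your own. Each camera call takes 0.05 s, during which the arm holds its last target.

## Task

Take the two-pin spanner from the rubber mat, drop both of its pins fully into two opposite holes of the bearing's lock ring, and only then turn the ring clockwise (seen from above) until it comes up against its stop with the yellow witness marks in line. Then lift the spanner off and set it down again on the rubber mat, pins downward. There is little room: choose the holes so that the handle has a free swing, do not knock the cartridge rack, and leave the bearing cap, sprocket, tapered sleeve and shim block where they lie.

Things in the scene. Friction and masses are not known exactly. Their poses are not given: they have to be found in the camera images.
- lockring (a joint): Turn of the bright steel lock ring in the blue housing, rad: grows as it turns clockwise seen from above; starts between 0.35 and 0.90, hard stop (home) at 1.60, so 0.70 to 1.25 rad remain. It does not rise or sink, is stiff (about 0.5 N m), stays where it is left, no spring.
- ring_face (a point): Centre of the lock ring's flat top, 68 mm above the bench; turns with the ring, z up. 110 mm outside diameter, eight round blind holes 14 mm wide, 17 mm deep, 45 degrees apart, 40 mm from the axis; x points at one hole. A 36 mm shaft end stands up through it to 22 mm above this face. A yellow line on the ring meets the yellow line on the housing when home.
- housing: Fixed blue cast iron bearing housing, axis upright, around and below the lock ring. Origin at the centre of its underside on the bench; x points along its yellow witness line. Round flange 180 mm in diameter and 18 mm high with four bolt heads up to 34 mm high; hub 126 mm in diameter, 52 mm high.
- spanner_grip (a point): Grasp point of the spanner, mid-section of its orange grip, near the centre of mass. Spanner 0.36 kg, 175 mm long, lies level, pins down; x from grip to head, z up. Grip 28 mm wide (y), 34 mm high, from 20 mm ahead (+x) to 75 mm behind this point; its underside is level with the pin tips, 17 mm below this point. It is rigid and flat-sided.
- spanner_pins (a point): Mid-point between the tips of the two pins: 90 mm ahead (+x) of spanner_grip, 17 mm below it, same axes. On the ring's axis when the pins are in. Head: steel C, half a ring of 30 mm inner, 50 mm outer radius about this point, open towards +x, from 13 to 21 mm above it; its flat underside rests on the ring's face when the pins are fully in.
- pin_left (a point): Tip of the spanner's left pin, 40 mm to the +y side of spanner_pins. Pins are 10 mm in diameter with rounded ends and stand 13 mm below the flat underside of the head.
- pin_right (a point): Tip of the right pin, 40 mm to the -y side of spanner_pins.
- mat: Fixed black rubber mat, 330 mm (x) by 220 mm (y), 4 mm thick, on the left or the right of the housing; origin at the centre of its underside. The spanner starts on it with the grip towards mat +y, give or take 0.4 rad.
- rack: Fixed angle-iron rack with upright grease cartridges, 135 mm (x) by 200 mm (y), origin at the centre of its underside; frame 150 mm high, cartridges 53 mm in diameter, tops 247 mm above the bench. It stands on the side of the housing away from the mat.
- cap: Loose blue cast iron bearing cap standing on its feet, 56 mm (x) by 150 mm (y), arch 56 mm high, boss and grease nipple on top to 76 mm: the engaged spanner's grip cannot pass over it. Origin at the centre of its underside. On the robot's side of the housing or beyond it.
- sprocket: Loose black sprocket lying flat, 110 mm in diameter, 30 mm high, origin at the centre of its underside. In the other of the two places named for the cap.
- sleeve: Loose split tapered sleeve in bright steel, standing on the mat, 60 mm in diameter, 46 mm high, origin at the centre of its underside.
- shim_block: Loose brass shim block on the mat, 50 mm (x) by 80 mm (y) by 30 mm high, origin at the centre of its underside.
- spanner: The whole spanner; origin under its middle, level with the pin tips, 10 mm ahead of spanner_grip; same axes.
Mind the look-alikes: they are no part of the job. Several things look just like the spanner: the one meant starts nearest to the robot's base.

How it is judged:
By the outcome, as a careful person would: the job done as asked, in the order asked, and still so for the second after the job is handed in, with the robot touching nothing.
It also fails if it takes over 64 s, if anything falls off the work surface, if the arm or the gripper's body presses on something with over 40 N, if the wrist force passes 120 N, or if a joint passes its speed limit or range.

## Working session

There is one attempt and no reset: what is moved stays moved. The work goes in short steps, Python scripts to look and compute and a tool call to move; the robot and the scene stay as the last step left them, time stands still between calls to the robot, and variables do not carry over. Pictures are saved under pics/ and viewed, and the job is handed in when it is done.

Besides the shell and the picture viewer there is one more tool, called after ">>>" by a JSON object that holds its "name" and its "arguments". step_arm: Moves the arm, as the interface text tells. Its arguments: {"type":"object","properties":{"xyz":{"type":"array"},"rotation":{"type":"array"},"grip":{"type":"number"},"force":{"type":"number"}},"required":["xyz","rotation"]}

```bash
mkdir -p pics; ls
python3 - <<'E'
from bench import r
import cv2
o=r.get_obs()
for k,v in o.items(): print(k,v)
for n in ("scene","top","wrist"):
    f=r.grab_frame(n)
    cv2.imwrite(f"pics/{n}0.png",f["pixels"][:,:,::-1])
    print(n,{k:v for k,v in f.items() if k!="pixels"})
E
```

```text
pics
clock 0.0
joints [ 1.02888212  0.47778253  0.02233717  1.55645752 -0.01149761  1.10927592
 -0.08308734]
qvel [-0.00138045  0.00030005  0.00039869  0.00125232  0.00165154  0.00032117
  0.00072404]
tau [ 6.65163716e-04 -5.96447539e+01  1.60798028e+00 -2.81196767e+01
  1.23563441e-02  9.27410438e-03 -2.57534555e-05]
tcp_pos [ 0.2836182  -0.61221883  0.40373459]
orientation [-1.38289081  0.88515563 -0.8825605 ]
contact_force [-0.1733506   1.29858604  1.20322681]
moment [ 0.0480273  -0.02104095  0.04020666]
grip_width 0.085089273316564
scene {'fx': 479.2640690961351, 'fy': 479.2640690961351, 'cx': 315.41435005075755, 'cy': 196.65853214321166, 'position': array([ 0.60313037, -0.94413731,  1.05177218]), 'attitude': array([-2.36382899,  0.00936321,  0.00843809])}
top {'fx': 395.4129897777022, 'fy': 395.4129897777022, 'cx': 324.6317589364318, 'cy': 199.31861360907743, 'position': array([0.40973539, 0.00947759, 0.97725755]), 'attitude': array([-2.13393024,  2.12132088, -0.21275647])}
wrist {'fx': 309.70691628693146, 'fy': 309.70691628693146, 'cx': 315.5238682217075, 'cy': 205.31272418319855, 'mount': array([[ 9.99999925e-01, -3.84636010e-04,  3.75476277e-05,
        -3.91086945e-05],
       [-1.40237412e-04, -2.70621656e-01,  9.62685774e-01,
         3.05559052e-02],
       [-3.60122414e-04, -9.62685707e-01, -2.70621690e-01,
         6.80220342e-02],
       [ 0.00000000e+00,  0.00000000e+00,  0.00000000e+00,
         1.00000000e+00]])}
```

View pics/scene0.png

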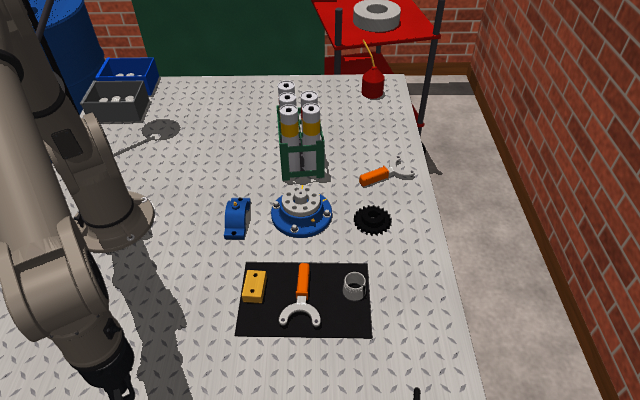

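View pics/top0.png

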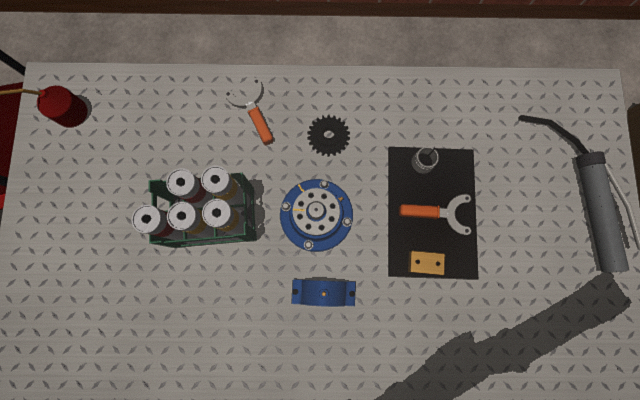

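View pics/wrist0.png

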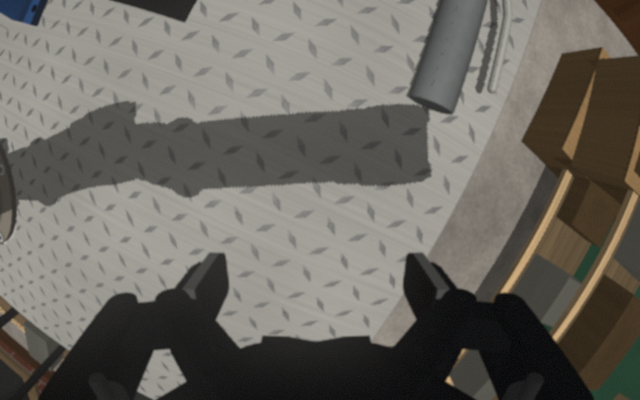

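```bash
cat > h.py <<'E'
import numpy as np, cv2
from scipy.spatial.transform import Rotation as R
from bench import r
def frame(n): return r.grab_frame(n)
def cast(f,uv,z,dist=False):
    Rm=R.from_rotvec(f["attitude"]).as_matrix(); p=np.array(f["position"])
    d=Rm@np.array([(uv[0]-f["cx"])/f["fx"],(uv[1]-f["cy"])/f["fy"],1.])
    return p+d*(z-p[2])/d[2]
def proj(f,X):
    Rm=R.from_rotvec(f["attitude"]).as_matrix()
    c=Rm.T@(np.array(X)-f["position"]); return np.array([f["fx"]*c[0]/c[2]+f["cx"],f["fy"]*c[1]/c[2]+f["cy"]])
def wpose(o): 
    return R.from_rotvec(o["orientation"]).as_matrix(),np.array(o["tcp_pos"])
def wcam(f,o):
    Rt,p=wpose(o); M=f["mount"]; return Rt@M[:3,:3], p+Rt@M[:3,3]
def wcast(f,o,uv,z):
    Rc,pc=wcam(f,o); a=np.array([uv[0]-f["cx"],uv[1]-f["cy"]]); rr=np.hypot(*a); th=rr/f["fx"]
    d=Rc@np.array([*(a/max(rr,1e-9)*np.sin(th)),np.cos(th)]); return pc+d*(z-pc[2])/d[2]
def wproj(f,o,X):
    Rc,pc=wcam(f,o); c=Rc.T@(np.array(X)-pc); s=np.hypot(c[0],c[1]); th=np.arctan2(s,c[2])
    return np.array([f["cx"],f["cy"]])+f["fx"]*th*c[:2]/s
def crop(f,x0,y0,x1,y1,k,name):
    im=f["pixels"][y0:y1,x0:x1,::-1]; cv2.imwrite("pics/"+name,cv2.resize(im,None,fx=k,fy=k,interpolation=cv2.INTER_CUBIC))
E
python3 - <<'E'
from h import *
import pickle
t=frame("top"); s=frame("scene")
pickle.dump((t,s),open("ts0.pkl","wb"))
crop(t,270,170,480,290,3.8,"topc.png")
crop(s,225,155,385,275,5,"scc.png")
o=r.get_obs(); print(wpose(o))
E
```

```text
(array([[ 4.20307170e-01, -4.18079094e-04,  9.07381787e-01],
       [-9.07381488e-01,  7.40489373e-04,  4.20307372e-01],
       [-8.47628297e-04, -9.99999638e-01, -6.81242374e-05]]), array([ 0.28365491, -0.61237786,  0.40424933]))
```

View pics/topc.png

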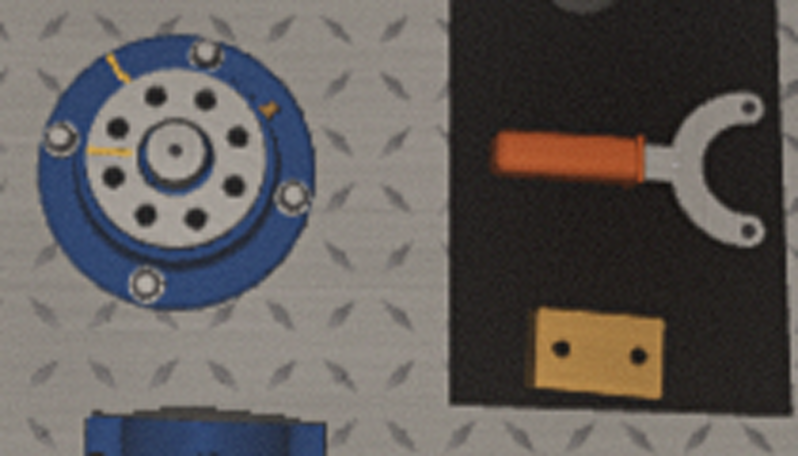

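View pics/scc.png

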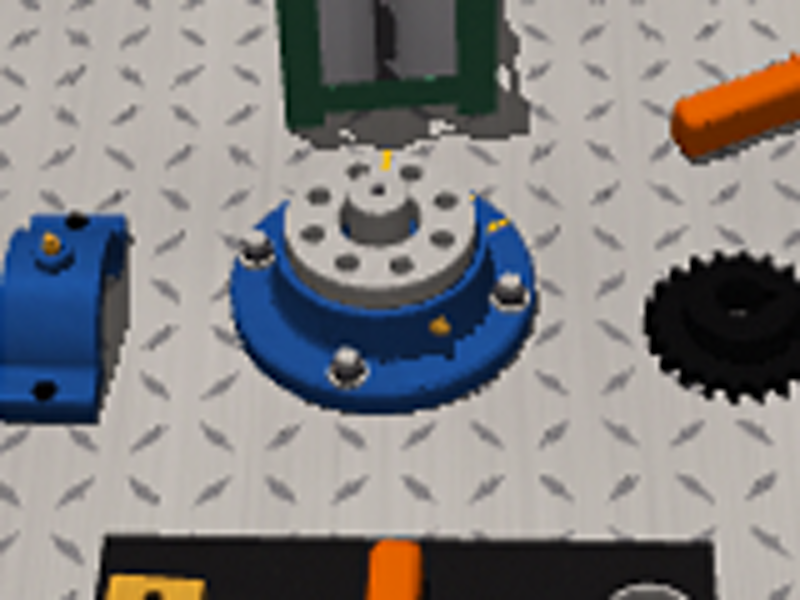

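```bash
cat > m.py <<'E'
from h import *
import pickle
t,s=pickle.load(open("ts0.pkl","rb"))
def refine(f,uv,rad):
    g=cv2.cvtColor(f["pixels"],cv2.COLOR_RGB2GRAY).astype(float)
    u,v=int(round(uv[0])),int(round(uv[1]))
    w=g[v-rad:v+rad+1,u-rad:u+rad+1]; hi=np.percentile(w,75); ww=np.clip(hi-w-15,0,None)
    yy,xx=np.mgrid[v-rad:v+rad+1,u-rad:u+rad+1]
    return np.array([(ww*xx).sum(),(ww*yy).sum()])/ww.sum()
def ringfit(f,pts,rad):
    P=np.array([cast(f,refine(f,p,rad),0.068)[:2] for p in pts])
    c=P.mean(0); d=P-c; a=np.arctan2(d[:,1],d[:,0]); 
    print("c",c,"r",np.hypot(*d.T).round(4),"ang",np.degrees(a).round(1))
    ph=np.degrees(np.angle(np.exp(8j*a).mean())/8); print("phase mod45",ph)
    return c,ph
tp=np.array([(156,96),(205,99),(238,136),(234,185),(196,218),(146,214),(113,177),(118,128)])/3.8+[270,170]-.37
sp=np.array([(319,195),(313,233),(347,262),(401,264),(442,238),(446,200),(410,172)])/5+[225,155]-.4
ringfit(t,tp,3); 
P=np.array([cast(s,refine(s,p,2),0.068)[:2] for p in sp])
A=np.c_[2*P,np.ones(len(P))]; q=np.linalg.lstsq(A,(P**2).sum(1),rcond=None)[0]; print("scene c",q[:2], np.sqrt(q[2]+q[0]**2+q[1]**2)); d=P-q[:2]; print(np.degrees(np.arctan2(d[:,1],d[:,0])).round(1))
# pins
for p in [(749,107),(749,231)]:
    print("pin",cast(t,refine(t,np.array(p)/3.8+[270,170]-.37,2),0.025))
for f,n in((t,"t"),(s,"s")):
    h=cv2.cvtColor(f["pixels"],cv2.COLOR_RGB2HSV)
    m=cv2.inRange(h,(4,170,90),(14,255,255))
    cs,_=cv2.findContours(m,cv2.RETR_EXTERNAL,cv2.CHAIN_APPROX_NONE)
    for c in cs:
        if cv2.contourArea(c)>80:
            rc=cv2.boxPoints(cv2.minAreaRect(c)); print(n,"orange",rc.round(1).tolist()); print([cast(f,x,0.034)[:2].round(4).tolist() for x in rc])
    m=cv2.inRange(h,(18,110,110),(32,255,255)); n_,l,st,ce=cv2.connectedComponentsWithStats(m)
    for i in range(1,n_):
        if st[i,4]>5: print(n,"yel",ce[i],st[i,4],[cast(f,ce[i],z)[:2].round(4) for z in (.068,.052,.018)])
E
python3 m.py
```

```text
c [0.55547521 0.02013066] r [0.04   0.0401 0.0401 0.0399 0.0399 0.0401 0.0399 0.04  ] ang [  18.6  -26.6  -71.5 -116.4 -161.6  153.5  108.4   63.7]
phase mod45 18.509899908287373
scene c [0.5557086  0.01958502] 0.03995410994123176
[ 153.9 -161.5 -116.9  -71.6  -26.3   18.8   64.4]
pin [ 0.59742776 -0.35047634  0.025     ]
pin [ 0.51710034 -0.34516791  0.025     ]
t orange [[399.6000061035156, 215.10000610351562], [400.20001220703125, 204.10000610351562], [439.0, 206.0], [438.3999938964844, 217.10000610351562]]
[[0.5519, -0.182], [0.5791, -0.1842], [0.5749, -0.2785], [0.5478, -0.2758]]
t orange [[248.0, 111.0], [256.8999938964844, 106.69999694824219], [272.0, 138.0], [263.1000061035156, 142.3000030517578]]
[[0.8156, 0.1944], [0.8274, 0.1724], [0.7444, 0.1317], [0.733, 0.1534]]
t yel [300.4        187.46666667] 15 [array([0.611 , 0.0569]), array([0.6145, 0.0577]), array([0.6221, 0.0595])]
t yel [298.5 209.5] 22 [array([0.5585, 0.0605]), array([0.5611, 0.0614]), array([0.5666, 0.0633])]
t yel [423.85714286 254.42857143] 7 [array([ 0.4563, -0.2278]), array([ 0.4571, -0.232 ]), array([ 0.
[... 15722 characters left out ...]
76.0, 7.0], [445.0, 7.0]]
[[1.2487, 1.4225], [1.4018, 1.4187], [1.3828, 1.3392], [1.2333, 1.3428]]
s orange [[412.0, 0.0], [437.0, 0.0], [437.0, 7.0], [412.0, 7.0]]
[[1.0853, 1.4266], [1.2092, 1.4235], [1.1946, 1.3437], [1.0737, 1.3467]]
s yel [368.86666667  51.95555556] 45 [array([0.8208, 0.8529]), array([0.8243, 0.8821]), array([0.8319, 0.9442])]
s yel [234.71428571 203.14285714] 7 [array([0.3685, 0.0018]), array([0.3647, 0.0172]), array([0.3566, 0.0499])]
s yel [312.5        219.66666667] 6 [array([ 0.5901, -0.064 ]), array([ 0.5899, -0.0497]), array([ 0.5895, -0.0193])]
s yel [253.45875252 283.4305835 ] 497 [array([ 0.4456, -0.2715]), array([ 0.443 , -0.2605]), array([ 0.4376, -0.2373])]
```

Run:
```python
from h import *
import pickle
t,s=pickle.load(open("ts0.pkl","rb"))
crop(t,120,150,300,280,4.4,"rackt.png")
for n,p,z in [("cart front up",(215,180),.247),("cart front lo",(217,212),.247),("frame corner up",(255,180),.15),("frame lo",(256,237),.15),("sprk",(328.5,135),.03),("cap boss",(324,293.5),.076),("mat tl",(389,148),.004),("mat bl",(389,276),.004),("mat tr",(474,148),.004),("mat br",(479,279),.004),("sleeve",(425,159),.05),("shimR",(427.5,264),.034)]:
    print(n,cast(t,p,z)[:2].round(3))
for n,p,z in [("rack foot R",(324,178),0),("rack foot L",(285,180),0),("mat bl",(235,335),.004),("mat br",(372,338),.004),("mat tl",(246,263),.004),("mat tr",(368,264),.004),("sprk",(374,217),.03),("cap feet lo",(226,239),0),("cap feet hi",(245,239),0)]:
    print(n,cast(s,p,z)[:2].round(3))
# witness line samples
for p in [(108,57),(118,70),(127,80)]:
    q=np.array(p)/3.8+[270,170]-.37
    for z in (.018,.052):
        d=cast(t,q,z)[:2]-[.5556,.0199]; print(p,z,np.hypot(*d).round(4),np.degrees(np.arctan2(d[1],d[0])).round(1))
```

```text
cart front up [0.585 0.209]
cart front lo [0.523 0.202]
frame corner up [0.609 0.15 ]
frame lo [0.486 0.144]
sprk [ 0.755 -0.01 ]
cap boss [0.369 0.   ]
mat tl [ 0.731 -0.166]
mat bl [ 0.407 -0.158]
mat tr [ 0.733 -0.386]
mat br [ 0.401 -0.376]
sleeve [ 0.688 -0.245]
shimR [ 0.436 -0.244]
rack foot R [0.626 0.175]
rack foot L [0.501 0.168]
mat bl [ 0.404 -0.374]
mat br [ 0.731 -0.385]
mat tl [ 0.409 -0.162]
mat tr [ 0.739 -0.169]
sprk [ 0.766 -0.022]
cap feet lo [ 0.344 -0.074]
cap feet hi [ 0.398 -0.074]
(108, 57) 0.018 0.0866 31.7
(108, 57) 0.052 0.079 33.5
(118, 70) 0.018 0.0757 30.9
(118, 70) 0.052 0.0685 32.9
(127, 80) 0.018 0.067 29.4
(127, 80) 0.052 0.06 31.5
```

View pics/rackt.png

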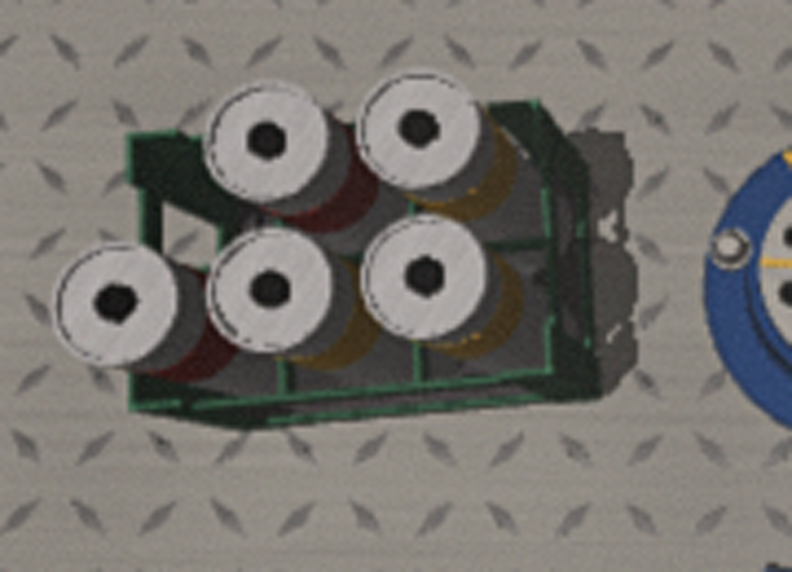

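>>> {"name": "step_arm", "arguments": {"xyz": [[-0.11,0,0.22],[-0.22,0,0.44],[-0.34,0,0.67],[-0.34,0,0.67],[-0.34,0,0.67]], "rotation": [[0,-0.1,0],[0,-0.2,0],[0,-0.3,0],[0,-0.4,0],[0,-0.45,0]], "grip": 0}}

```text
clock: 0.88
tcp_pos: [0.4262, -0.4316, 0.4045]
orientation: [-1.543, 0.329, -0.329]
contact_force: [-0.4, -1.0, -0.0]
grip_width: 0.0855
```

```bash
cat >> h.py <<'E'
def plan(xyz,az):
    "numbers for the move: shift units, turn units, so tool x has azimuth az (deg), y straight down"
    o=r.get_obs(); Rt,p=wpose(o); a=np.radians(az)
    T=np.array([[np.cos(a),0,-np.sin(a)],[np.sin(a),0,np.cos(a)],[0,-1,0]])
    sh=Rt.T@(np.array(xyz)-p)/.3; ro=R.from_matrix(Rt.T@T).as_rotvec()/(np.pi/2)
    print("t",round(o["clock"],2),"tcp",p.round(4),"xaz",np.degrees(np.arctan2(Rt[1,0],Rt[0,0])).round(2),"F",np.round(o["contact_force"],1),"w",round(o["grip_width"],4),"q",np.round(o["joints"],2))
    print("shift",sh.round(3),"turn",ro.round(3))
E
python3 -c "
from h import *
plan([.5625,-.258,.30],-3.3)"
```

```text
t 0.88 tcp [ 0.4262 -0.4316  0.4045] xaz -24.04 F [-0.4 -1.  -0. ] w 0.0855 q [ 0.84  0.37 -0.2   1.72  0.08  1.06  0.2 ]
shift [0.179 0.35  0.713] turn [-0.002 -0.23   0.   ]
```

>>> {"name": "step_arm", "arguments": {"xyz": [[0.04,0.09,0.18],[0.09,0.18,0.36],[0.135,0.26,0.54],[0.179,0.35,0.713],[0.179,0.35,0.713],[0.179,0.35,0.713]], "rotation": [[0,-0.08,0],[0,-0.16,0],[-0.002,-0.23,0],[-0.002,-0.23,0],[-0.002,-0.23,0],[-0.002,-0.23,0]]}}

```text
clock: 1.62
tcp_pos: [0.5623, -0.2583, 0.2999]
orientation: [-1.572, 0.046, -0.046]
contact_force: [0.2, -0.2, 0.4]
grip_width: 0.085
```

```bash
python3 -c "
from h import *
o=r.get_obs(); f=frame('wrist'); cv2.imwrite('pics/w1.png',f['pixels'][:,:,::-1])
plan([.5625,-.258,.183],-3.3)
import pickle; pickle.dump((f,o),open('w1.pkl','wb'))
"
```

```text
t 1.68 tcp [ 0.562  -0.2593  0.3003] xaz -3.45 F [-0.5 -0.7  0.2] w 0.0855 q [ 0.56  0.52 -0.31  1.77  0.2   0.88  0.11]
shift [0.001 0.391 0.005] turn [ 0.001 -0.002  0.   ]
```

View pics/w1.png

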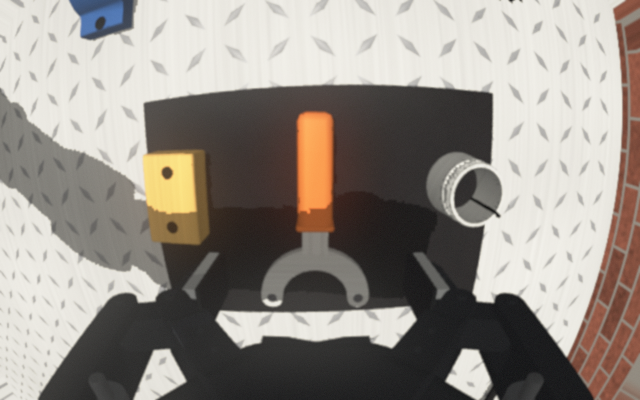

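```bash
python3 -c "
from h import *
import pickle
f,o=pickle.load(open('w1.pkl','rb'))
for p,z in [((272,299),.025),((358,299),.025),((315,232),.038),((315,112),.038),((299,175),.038),((333,175),.038)]: print(p,wcast(f,o,p,z).round(4))
"
```

```text
(272, 299) [ 0.5158 -0.3474  0.025 ]
(358, 299) [ 0.596  -0.3521  0.025 ]
(315, 232) [ 0.5602 -0.2774  0.038 ]
(315, 112) [ 0.5657 -0.1841  0.038 ]
(299, 175) [ 0.5508 -0.2308  0.038 ]
(333, 175) [ 0.5765 -0.2323  0.038 ]
```

>>> {"name": "step_arm", "arguments": {"xyz": [[0,0.1,0],[0,0.2,0.001],[0,0.3,0.001],[0,0.36,0.002],[0,0.39,0.002],[0,0.39,0.002],[0,0.39,0.002]], "rotation": [[0,0,0],[0,0,0],[0,0,0],[0,0,0],[0,0,0],[0,0,0],[0,0,0]]}}

```text
clock: 2.55
tcp_pos: [0.5625, -0.2592, 0.1843]
orientation: [-1.573, 0.046, -0.049]
contact_force: [0.7, -0.6, 0.5]
grip_width: 0.0852
```

>>> {"name": "step_arm", "arguments": {"xyz": [[0,0,0],[0,0,0],[0,0,0],[0,0,0],[0,0,0],[0,0,0],[0,0,0],[0,0,0]], "rotation": [[0,0,0],[0,0,0],[0,0,0],[0,0,0],[0,0,0],[0,0,0],[0,0,0],[0,0,0]], "grip": 1, "force": 90}}

```text
clock: 3.55
tcp_pos: [0.5626, -0.2592, 0.1848]
orientation: [-1.573, 0.046, -0.049]
contact_force: [-1.8, 0.5, 5.9]
grip_width: 0.0266
```

```bash
python3 -c "
from h import *
o=r.get_obs(); f=frame('wrist'); cv2.imwrite('pics/w2.png',f['pixels'][:,:,::-1])
plan([.5625,-.258,.33],-3.3)
"
```

```text
t 3.6 tcp [ 0.5626 -0.2592  0.1848] xaz -3.45 F [-0.8  0.3  6.1] w 0.0266 q [ 0.52  0.67 -0.26  1.82  0.26  0.68  0.05]
shift [ 0.    -0.484  0.003] turn [ 0.002 -0.002  0.001]
```

View pics/w2.png

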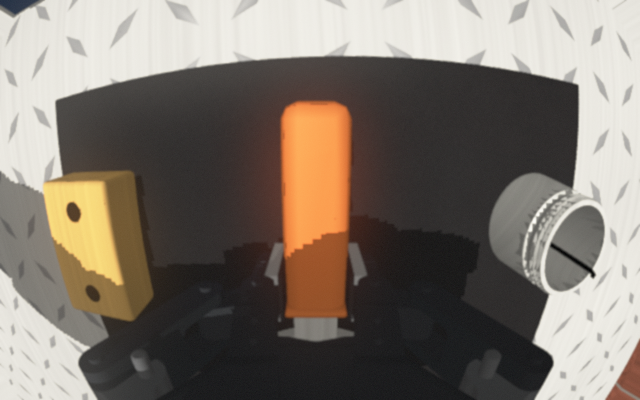

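>>> {"name": "step_arm", "arguments": {"xyz": [[0,-0.05,0],[0,-0.15,0],[0,-0.3,0],[0,-0.45,0],[0,-0.48,0],[0,-0.48,0],[0,-0.48,0]], "rotation": [[0,0,0],[0,0,0],[0,0,0],[0,0,0],[0,0,0],[0,0,0],[0,0,0]]}}

```text
clock: 4.47
tcp_pos: [0.5615, -0.2586, 0.3267]
orientation: [-1.572, 0.048, -0.046]
contact_force: [-1.3, 0.3, -3.2]
grip_width: 0.0266
```

```bash
python3 -c "
from h import *
import pickle
o=r.get_obs(); f=frame('wrist'); cv2.imwrite('pics/w3.png',f['pixels'][:,:,::-1])
t=frame('top');s=frame('scene'); pickle.dump((o,f,t,s),open('l.pkl','wb'))
crop(t,350,140,510,260,5,'t3.png'); crop(s,230,180,390,300,5,'s3.png')
plan([.6409,.0485,.33],-71.5)
"
```

```text
t 4.62 tcp [ 0.5619 -0.2587  0.3272] xaz -3.45 F [-0.4 -0.3 -4. ] w 0.0265 q [ 0.57  0.49 -0.32  1.75  0.18  0.93  0.12]
shift [ 0.201 -0.011  1.038] turn [0.001 0.756 0.   ]
```

View pics/t3.png

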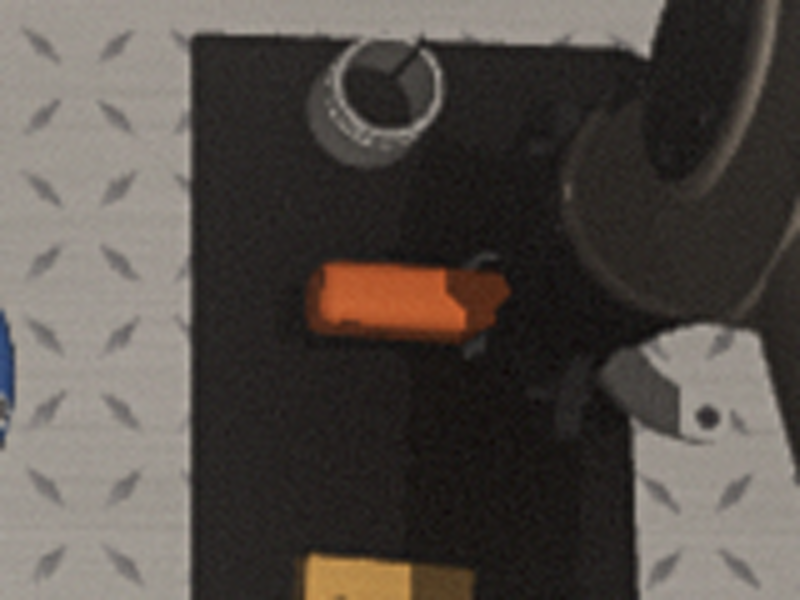

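View pics/s3.png

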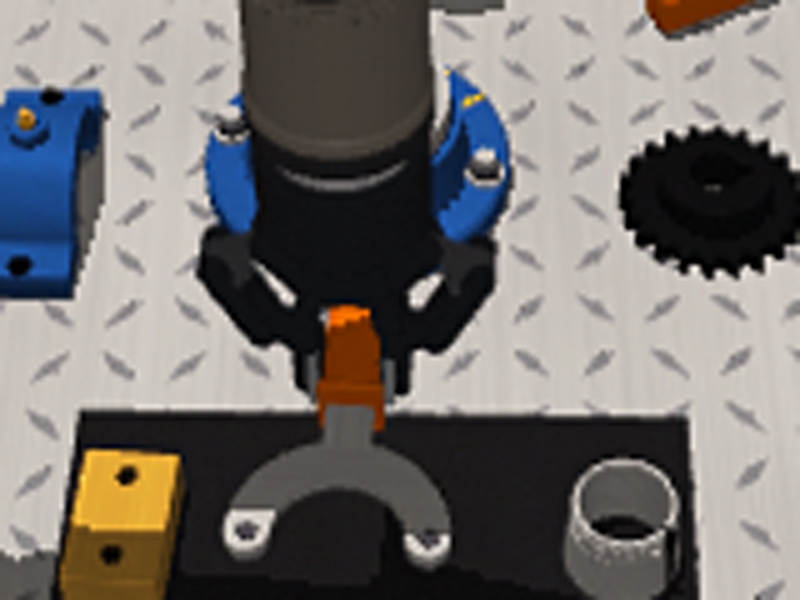

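View pics/w3.png

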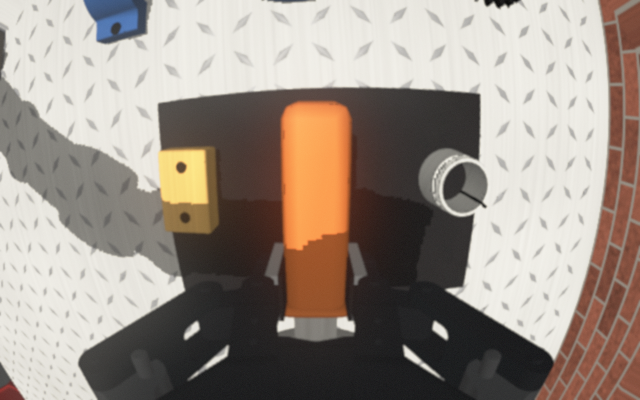

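```bash
python3 -c "
from h import *
import pickle
o,f,t,s=pickle.load(open('l.pkl','rb'))
Rt,p=wpose(o)
P=[cast(s,np.array(q)/5+[230,180]-.4,.1674) for q in [(246,531),(430,540)]]
L=P[1];Rr=P[0];print(P,np.linalg.norm(L-Rr)); m=(L+Rr)/2
print('mid tool',(Rt.T@(m-p)).round(4),'dir tool',(Rt.T@(L-Rr)).round(4))
print('top pinR',cast(t,np.array((708,416))/5+[350,140]-.4,.1674))
"
```

```text
[array([ 0.51760812, -0.34621148,  0.1674    ]), array([ 0.59820595, -0.35169962,  0.1674    ])] 0.08078445825229123
mid tool [ 0.0021  0.1595 -0.0902] dir tool [ 0.0808 -0.0001 -0.0006]
top pinR [ 0.51696927 -0.34457155  0.1674    ]
```

>>> {"name": "step_arm", "arguments": {"xyz": [[0.02,0,0.1],[0.04,0,0.22],[0.07,0,0.34],[0.09,0,0.46],[0.11,0,0.58],[0.14,0,0.7],[0.16,0,0.8],[0.17,0,0.85]], "rotation": [[0,0.07,0],[0,0.15,0],[0,0.23,0],[0,0.31,0],[0,0.39,0],[0,0.47,0],[0,0.55,0],[0,0.6,0]]}}

```text
clock: 5.62
tcp_pos: [0.6284, -0.0043, 0.3258]
orientation: [-1.427, 0.782, -0.781]
contact_force: [0.4, -0.4, -4.1]
grip_width: 0.0265
```

```bash
python3 -c "
from h import *
plan([.6407,.0494,.275],-71.5)
"
```

```text
t 5.62 tcp [ 0.6284 -0.0043  0.3258] xaz -57.44 F [ 0.4 -0.4 -4.1] w 0.0265 q [ 0.02  0.49 -0.16  1.74  0.09  0.93 -1.17]
shift [-0.129  0.169  0.131] turn [ 0.001  0.156 -0.   ]
```

>>> {"name": "step_arm", "arguments": {"xyz": [[-0.04,0,0.04],[-0.08,0.04,0.08],[-0.129,0.09,0.131],[-0.129,0.14,0.131],[-0.129,0.169,0.131],[-0.129,0.169,0.131],[-0.129,0.169,0.131]], "rotation": [[0,0.05,0],[0,0.11,0],[0,0.156,0],[0,0.156,0],[0,0.156,0],[0,0.156,0],[0,0.156,0]]}}

```text
clock: 6.5
tcp_pos: [0.6408, 0.0484, 0.2755]
orientation: [-1.346, 0.969, -0.969]
contact_force: [0.1, 0.6, -2.8]
grip_width: 0.0266
```

```bash
python3 -c "
from h import *
import pickle
plan([.6407,.0494,.245],-71.5)
o=r.get_obs(); f=frame('wrist'); cv2.imwrite('pics/w4.png',f['pixels'][:,:,::-1])
t=frame('top');s=frame('scene'); pickle.dump((o,f,t,s),open('l4.pkl','wb'))
crop(t,240,140,400,260,5,'t4.png'); crop(s,235,150,385,260,5,'s4.png')
"
```

```text
t 6.5 tcp [0.6408 0.0484 0.2755] xaz -71.54 F [ 0.1  0.6 -2.8] w 0.0266 q [-0.1   0.56 -0.1   1.74  0.07  0.85 -1.48]
shift [-0.003  0.102  0.001] turn [ 0.001 -0.     0.   ]
```

View pics/t4.png

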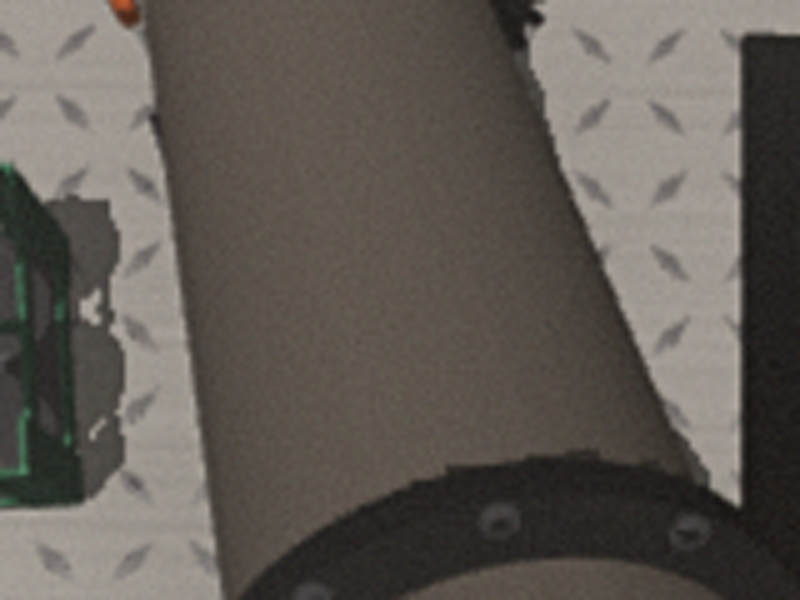

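View pics/s4.png

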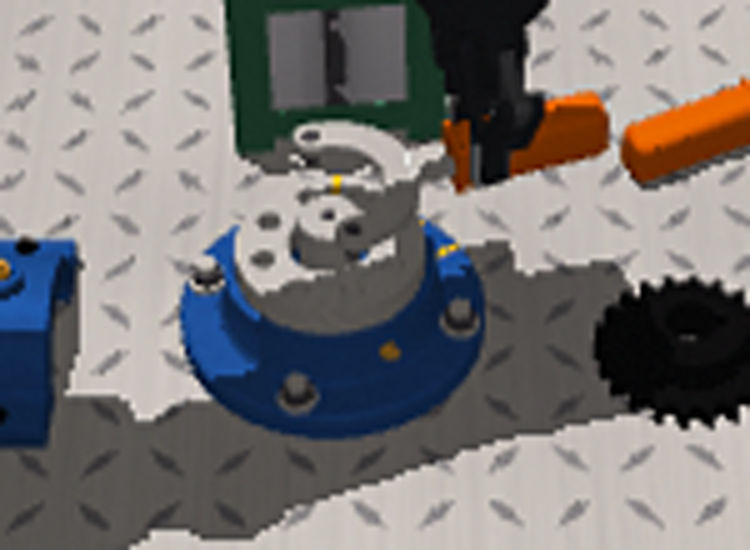

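View pics/w4.png

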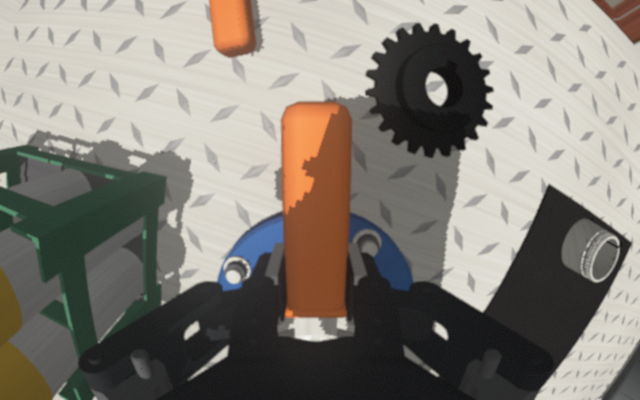

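```bash
python3 -c "
from h import *
import pickle
o,f,t,s=pickle.load(open('l4.pkl','rb'))
P=[cast(s,np.array(q)/5+[235,150]-.4,.1157)[:2] for q in [(311,134.5),(351,229)]]
d=P[0]-P[1]; print(P,np.hypot(*d),(P[0]+P[1])/2, np.degrees(np.arctan2(d[1],d[0])))
"
```

```text
[array([0.54583779, 0.05937812]), array([ 0.56959085, -0.01702873])] 0.08001383761368029 [0.55771432 0.02117469] 107.26921355633525
```

```bash
python3 -c "
from h import *
import pickle
o,f,t,s=pickle.load(open('l4.pkl','rb'))
crop(s,285,165,325,205,15,'s4z.png')
"
```

```text
(no output)
```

View pics/s4z.png

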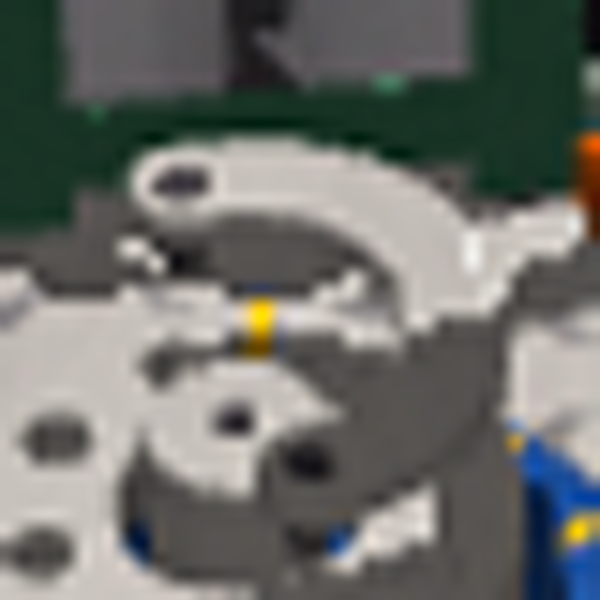

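```bash
python3 -c "
from h import *
plan([.6391,.0478,.256],-71.5)
"
```

```text
t 6.65 tcp [0.6408 0.049  0.2758] xaz -71.5 F [ 0.4  0.3 -3.4] w 0.0264 q [-0.1   0.56 -0.1   1.74  0.07  0.85 -1.48]
shift [ 0.002  0.066 -0.007] turn [ 0. -0.  0.]
```

>>> {"name": "step_arm", "arguments": {"xyz": [[0.002,0.02,-0.007],[0.002,0.045,-0.007],[0.002,0.066,-0.007],[0.002,0.066,-0.007],[0.002,0.066,-0.007]], "rotation": [[0,0,0],[0,0,0],[0,0,0],[0,0,0],[0,0,0]]}}

```text
clock: 7.28
tcp_pos: [0.6391, 0.0479, 0.2559]
orientation: [-1.346, 0.968, -0.968]
contact_force: [0.7, -0.0, -3.7]
grip_width: 0.0265
```

```bash
python3 -c "
from h import *
import pickle
s=frame('scene'); o=r.get_obs(); pickle.dump((o,s),open('l5.pkl','wb'))
crop(s,275,165,325,205,15,'s5z.png')
plan([.6391,.0478,.236],-71.5)
"
```

```text
t 7.33 tcp [0.6392 0.0478 0.2561] xaz -71.5 F [-0.5  0.1 -3.4] w 0.0264 q [-0.1   0.59 -0.1   1.75  0.08  0.81 -1.49]
shift [ 0.     0.067 -0.   ] turn [ 0. -0.  0.]
```

View pics/s5z.png

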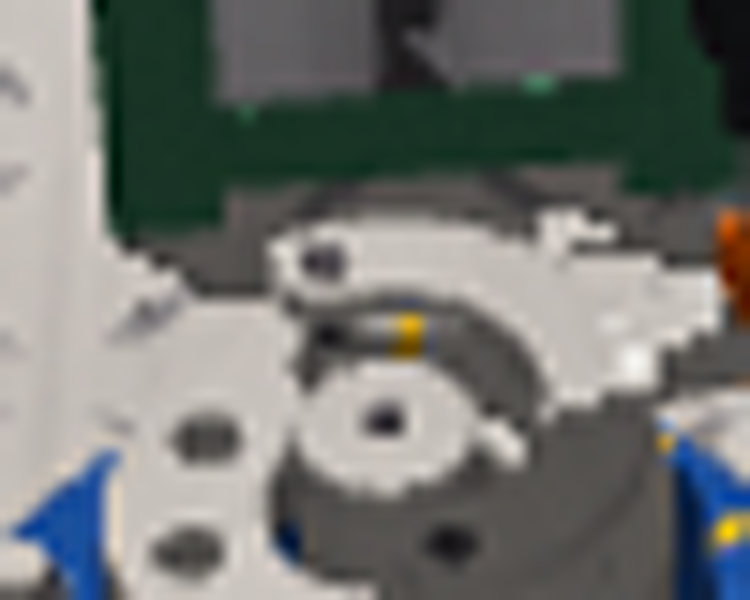

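```bash
python3 -c "
from h import *
import pickle
o,s=pickle.load(open('l5.pkl','rb'))
P=[cast(s,q,.0961)[:2] for q in [(296.06,182.0),(304.6,200.66)]]
d=P[0]-P[1]; print(P,np.hypot(*d),(P[0]+P[1])/2, np.degrees(np.arctan2(d[1],d[0])))
print('shaft',cast(s,(300.2,192.6),.09), 'proj C', proj(s,(.5557,.0196,.0961)))
"
```

```text
[array([0.54303506, 0.05716216]), array([ 0.56856461, -0.01816444])] 0.07953524460945281 [0.55579984 0.01949886] 108.72244835239704
shaft [0.55546997 0.01979328 0.09      ] proj C [300.21211443 191.12320887]
```

>>> {"name": "step_arm", "arguments": {"xyz": [[0,0.015,0],[0,0.03,0],[0,0.045,0],[0,0.055,0],[0,0.055,0]], "rotation": [[0,0,0],[0,0,0],[0,0,0],[0,0,0],[0,0,0]]}}

```text
clock: 7.95
tcp_pos: [0.639, 0.0478, 0.2392]
orientation: [-1.346, 0.968, -0.968]
contact_force: [-0.4, -0.4, -3.3]
grip_width: 0.0263
```

```bash
python3 -c "
from h import *
plan([.6391,.0478,.235],-71.5); print(r.get_obs()['moment'])
"
```

```text
t 7.95 tcp [0.639  0.0478 0.2392] xaz -71.5 F [-0.4 -0.4 -3.3] w 0.0263 q [-0.1   0.61 -0.1   1.76  0.08  0.78 -1.49]
shift [0.    0.014 0.   ] turn [ 0.001 -0.     0.   ]
[ 0.02908182 -0.08076581 -0.00260084]
```

>>> {"name": "step_arm", "arguments": {"xyz": [[0,0.006,0],[0,0.011,0],[0,0.015,0],[0,0.015,0],[0,0.015,0]], "rotation": [[0,0,0],[0,0,0],[0,0,0],[0,0,0],[0,0,0]]}}

```text
clock: 8.57
tcp_pos: [0.6391, 0.0478, 0.2357]
orientation: [-1.346, 0.968, -0.968]
contact_force: [-2.6, 0.1, 5.4]
grip_width: 0.0269
```

```bash
python3 -c "
from h import *
s=frame('scene'); crop(s,265,165,345,225,10,'s6z.png')
plan([.6391,.0478,.233],-71.5); print(r.get_obs()['moment'])
"
```

```text
t 8.62 tcp [0.6391 0.0478 0.2357] xaz -71.51 F [-2.1  0.3  6.5] w 0.0263 q [-0.1   0.61 -0.1   1.76  0.08  0.77 -1.49]
shift [ 0.     0.009 -0.   ] turn [ 0. -0.  0.]
[-0.12745119  0.91149153 -0.02895598]
```

View pics/s6z.png

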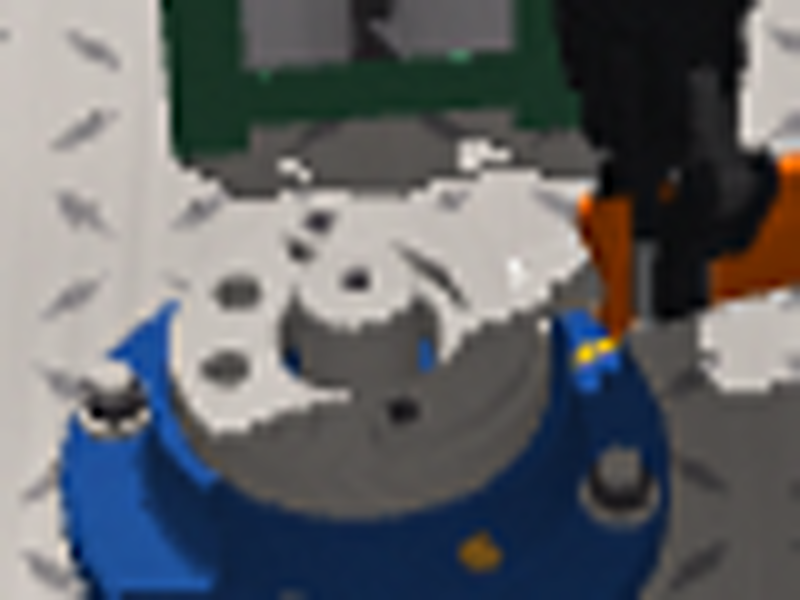

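```bash
cat > arc.py <<'E'
import numpy as np,sys
R0=float(sys.argv[3]) if len(sys.argv)>3 else .0883
a=np.radians(np.arange(float(sys.argv[2]),float(sys.argv[1])+.01,float(sys.argv[2])))
print([[round(R0*np.sin(t)/.3,3),.002,round(R0*(np.cos(t)-1)/.3,3)] for t in a]); print([round(t/np.pi*2,3) for t in a])
E
python3 arc.py 45 4.5
```

```text
[[np.float64(0.023), 0.002, np.float64(-0.001)], [np.float64(0.046), 0.002, np.float64(-0.004)], [np.float64(0.069), 0.002, np.float64(-0.008)], [np.float64(0.091), 0.002, np.float64(-0.014)], [np.float64(0.113), 0.002, np.float64(-0.022)], [np.float64(0.134), 0.002, np.float64(-0.032)], [np.float64(0.154), 0.002, np.float64(-0.043)], [np.float64(0.173), 0.002, np.float64(-0.056)], [np.float64(0.191), 0.002, np.float64(-0.071)], [np.float64(0.208), 0.002, np.float64(-0.086)]]
[np.float64(0.05), np.float64(0.1), np.float64(0.15), np.float64(0.2), np.float64(0.25), np.float64(0.3), np.float64(0.35), np.float64(0.4), np.float64(0.45), np.float64(0.5)]
```

>>> {"name": "step_arm", "arguments": {"xyz": [[0.023,0.002,-0.001],[0.046,0.002,-0.004],[0.069,0.002,-0.008],[0.091,0.002,-0.014],[0.113,0.002,-0.022],[0.113,0.002,-0.022]], "rotation": [[0,0.05,0],[0,0.1,0],[0,0.15,0],[0,0.2,0],[0,0.25,0],[0,0.25,0]]}}

```text
clock: 9.38
tcp_pos: [0.6432, 0.014, 0.2357]
orientation: [-1.176, 1.262, -1.26]
contact_force: [-3.7, 1.6, 5.7]
grip_width: 0.0265
```

```bash
python3 -c "
from h import *
s=frame('scene'); crop(s,265,165,345,225,10,'s7z.png')
plan([.6391,.0478,.2357],-71.5); print(r.get_obs()['moment'])
"
```

```text
t 9.43 tcp [0.6432 0.014  0.2356] xaz -93.97 F [-4.4  1.4  5. ] w 0.0266 q [-0.12  0.62  0.    1.76 -0.    0.77 -1.76]
shift [-0.111 -0.    -0.021] turn [ 0.001 -0.25  -0.   ]
[ 0.24696896  1.3043822  -0.10211175]
```

View pics/s7z.png

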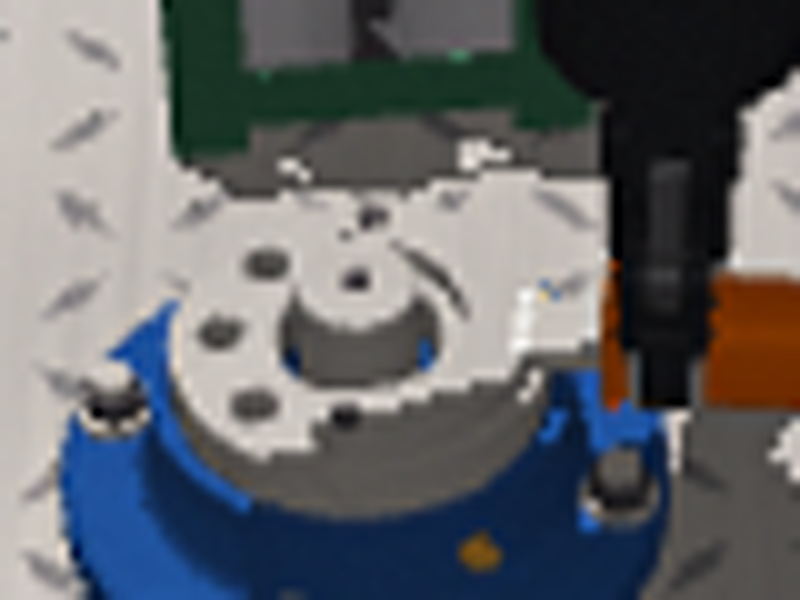

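>>> {"name": "step_arm", "arguments": {"xyz": [[0.023,0.002,-0.001],[0.046,0.002,-0.004],[0.069,0.002,-0.008],[0.091,0.002,-0.014],[0.113,0.002,-0.022],[0.113,0.002,-0.022]], "rotation": [[0,0.05,0],[0,0.1,0],[0,0.15,0],[0,0.2,0],[0,0.25,0],[0,0.25,0]]}}

```text
clock: 10.18
tcp_pos: [0.6341, -0.0193, 0.2357]
orientation: [-0.956, 1.542, -1.54]
contact_force: [-4.7, 0.4, 6.1]
grip_width: 0.0264
```

```bash
python3 -c "
from h import *
plan([.6391,.0478,.2357],-71.5); print(r.get_obs()['moment'])
"; python3 arc.py 15 1.8
```

```text
t 10.18 tcp [ 0.6341 -0.0193  0.2357] xaz -116.45 F [-4.7  0.4  6.1] w 0.0264 q [-0.14  0.61  0.1   1.79 -0.08  0.75 -2.03]
shift [-0.208 -0.    -0.085] turn [ 0.001 -0.499  0.   ]
[0.19279361 1.06165201 0.01835025]
[[np.float64(0.009), 0.002, np.float64(-0.0)], [np.float64(0.018), 0.002, np.float64(-0.001)], [np.float64(0.028), 0.002, np.float64(-0.001)], [np.float64(0.037), 0.002, np.float64(-0.002)], [np.float64(0.046), 0.002, np.float64(-0.004)], [np.float64(0.055), 0.002, np.float64(-0.005)], [np.float64(0.064), 0.002, np.float64(-0.007)], [np.float64(0.073), 0.002, np.float64(-0.009)]]
[np.float64(0.02), np.float64(0.04), np.float64(0.06), np.float64(0.08), np.float64(0.1), np.float64(0.12), np.float64(0.14), np.float64(0.16)]
```

>>> {"name": "step_arm", "arguments": {"xyz": [[0.009,0.002,0],[0.018,0.002,-0.001],[0.028,0.002,-0.001],[0.037,0.002,-0.002],[0.046,0.002,-0.004],[0.046,0.002,-0.004]], "rotation": [[0,0.02,0],[0,0.04,0],[0,0.06,0],[0,0.08,0],[0,0.1,0],[0,0.1,0]]}}

```text
clock: 10.92
tcp_pos: [0.627, -0.0309, 0.2357]
orientation: [-0.852, 1.649, -1.648]
contact_force: [-1.8, 0.4, 5.1]
grip_width: 0.0267
```

```bash
python3 -c "
from h import *
plan([.6391,.0478,.2357],-71.5); print(r.get_obs()['moment'])
s=frame('scene'); crop(s,265,165,345,225,10,'s8z.png')
"
```

```text
t 10.93 tcp [ 0.627  -0.0309  0.2357] xaz -125.39 F [-1.8  0.4  5.1] w 0.0267 q [-0.15  0.6   0.14  1.81 -0.12  0.75 -2.14]
shift [-0.237 -0.    -0.119] turn [ 0.001 -0.599  0.   ]
[0.33282503 0.82766772 0.28166635]
```

View pics/s8z.png

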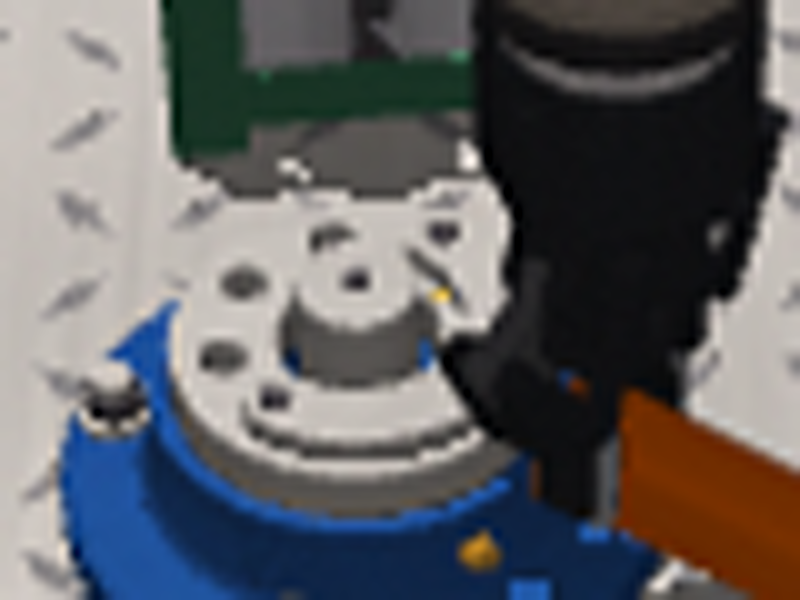

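Turned about 54° by the spanner; the witness line is still hidden by the hand. Inching on to feel the stop.

>>> {"name": "step_arm", "arguments": {"xyz": [[0.005,0.002,0],[0.009,0.002,0],[0.014,0.002,0],[0.018,0.002,-0.001],[0.018,0.002,-0.001]], "rotation": [[0,0.01,0],[0,0.02,0],[0,0.03,0],[0,0.04,0],[0,0.04,0]]}}

```text
clock: 11.6
tcp_pos: [0.6238, -0.0351, 0.2357]
orientation: [-0.808, 1.69, -1.689]
contact_force: [-2.5, 0.3, 5.9]
grip_width: 0.0264
```

```bash
python3 -c "
from h import *
plan([.6391,.0478,.2357],-71.5); print(r.get_obs()['moment'])
"
```

```text
t 11.6 tcp [ 0.6238 -0.0351  0.2357] xaz -128.89 F [-2.5  0.3  5.9] w 0.0264 q [-0.16  0.6   0.16  1.82 -0.13  0.74 -2.18]
shift [-0.247 -0.    -0.134] turn [ 0.    -0.638  0.   ]
[0.21858071 0.80719903 0.45075243]
```

>>> {"name": "step_arm", "arguments": {"xyz": [[0.005,0.002,0],[0.009,0.002,0],[0.014,0.002,0],[0.018,0.002,-0.001],[0.018,0.002,-0.001]], "rotation": [[0,0.01,0],[0,0.02,0],[0,0.03,0],[0,0.04,0],[0,0.04,0]]}}

```text
clock: 12.22
tcp_pos: [0.622, -0.0373, 0.2358]
orientation: [-0.759, 1.727, -1.729]
contact_force: [5.8, 5.9, 1.5]
grip_width: 0.0266
```

```bash
python3 -c "
from h import *
plan([.6391,.0478,.2357],-71.5); print(r.get_obs()['moment'])
t=frame('top'); cv2.imwrite('pics/t9.png',t['pixels'][:,:,::-1])
s=frame('scene'); crop(s,265,165,345,225,10,'s9z.png')
"
```

```text
t 12.22 tcp [ 0.622  -0.0373  0.2358] xaz -132.34 F [5.8 5.9 1.5] w 0.0266 q [-0.17  0.59  0.17  1.82 -0.15  0.73 -2.23]
shift [-0.248  0.001 -0.149] turn [-0.003 -0.676 -0.001]
[ 1.02257202 -0.83229922  1.79449014]
```

View pics/s9z.png

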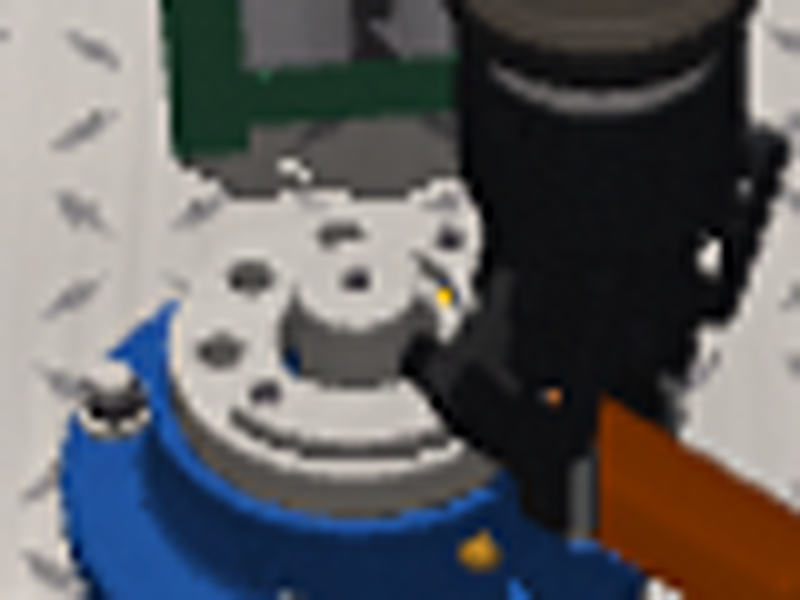

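>>> {"name": "step_arm", "arguments": {"xyz": [[0.006,0.002,0],[0.01,0.002,0],[0.01,0.002,0]], "rotation": [[0,0.01,0],[0,0.01,0],[0,0.01,0]]}}

```text
clock: 12.7
tcp_pos: [0.6213, -0.0375, 0.2358]
orientation: [-0.747, 1.733, -1.735]
contact_force: [3.7, 5.9, 3.5]
grip_width: 0.027
```

```bash
python3 -c "
from h import *
plan([.6391,.0478,.2357],-71.5); print(r.get_obs()['moment'])
"
```

```text
t 12.7 tcp [ 0.6213 -0.0375  0.2358] xaz -132.95 F [3.7 5.9 3.5] w 0.027 q [-0.17  0.59  0.17  1.83 -0.15  0.73 -2.23]
shift [-0.249  0.001 -0.15 ] turn [-0.005 -0.683 -0.003]
[ 0.88551097 -0.27910191  2.40056226]
```

>>> {"name": "step_arm", "arguments": {"xyz": [[-0.006,0,0],[-0.012,0,0],[-0.012,0,0],[-0.012,0,0]], "rotation": [[0.002,-0.015,0.001],[0.005,-0.032,0.003],[0.005,-0.032,0.003],[0.005,-0.032,0.003]]}}

```text
clock: 13.2
tcp_pos: [0.6221, -0.0361, 0.2353]
orientation: [-0.778, 1.698, -1.707]
contact_force: [-6.7, 1.0, 8.1]
grip_width: 0.0268
```

```bash
python3 -c "
from h import *
plan([.6391,.0478,.2357],-71.5); print(r.get_obs()['moment'])
"
```

```text
t 13.2 tcp [ 0.6221 -0.0361  0.2353] xaz -130.3 F [-6.7  1.   8.1] w 0.0268 q [-0.16  0.59  0.16  1.83 -0.14  0.72 -2.2 ]
shift [-0.25  -0.001 -0.138] turn [-0.008 -0.653 -0.002]
[0.2244746  1.63399315 0.56166729]
```

>>> {"name": "step_arm", "arguments": {"xyz": [[-0.003,-0.005,0],[-0.003,-0.02,0],[-0.003,-0.04,0],[-0.003,-0.06,0]], "rotation": [[0,-0.008,0],[0,-0.008,0],[0,-0.008,0],[0,-0.008,0]]}}

```text
clock: 13.7
tcp_pos: [0.6225, -0.0358, 0.2537]
orientation: [-0.786, 1.689, -1.7]
contact_force: [0.5, 0.1, -3.2]
grip_width: 0.0266
```

```bash
python3 -c "
from h import *
plan([.6221,-.0361,.33],-130); print(r.get_obs()['moment'])
"
```

```text
t 13.7 tcp [ 0.6225 -0.0358  0.2537] xaz -129.63 F [ 0.5  0.1 -3.2] w 0.0266 q [-0.17  0.57  0.17  1.82 -0.13  0.76 -2.19]
shift [-0.    -0.254  0.002] turn [-0.006  0.004 -0.005]
[-0.03120875 -0.03030986 -0.02119762]
```

Free. Lift, and start back toward the mat.

>>> {"name": "step_arm", "arguments": {"xyz": [[0,-0.06,0],[0,-0.14,0],[0,-0.22,0],[0,-0.255,0],[0,-0.255,0]], "rotation": [[0,0,0],[-0.006,0,-0.005],[-0.006,0,-0.005],[-0.006,0,-0.005],[-0.006,0,-0.005]]}}

```text
clock: 14.32
tcp_pos: [0.6217, -0.0359, 0.3312]
orientation: [-0.796, 1.697, -1.698]
contact_force: [-0.5, -0.2, -4.9]
grip_width: 0.0267
```

```bash
python3 -c "
from h import *
plan([.5625,-.24,.33],-3.5)
s=frame('scene'); crop(s,235,150,385,260,5,'s10.png')
"
```

```text
t 14.32 tcp [ 0.6217 -0.0359  0.3312] xaz -129.64 F [-0.5 -0.2 -4.9] w 0.0267 q [-0.18  0.47  0.19  1.77 -0.11  0.91 -2.21]
shift [0.65  0.004 0.282] turn [-1.000e-03 -1.402e+00  1.000e-03]
```

View pics/s10.png

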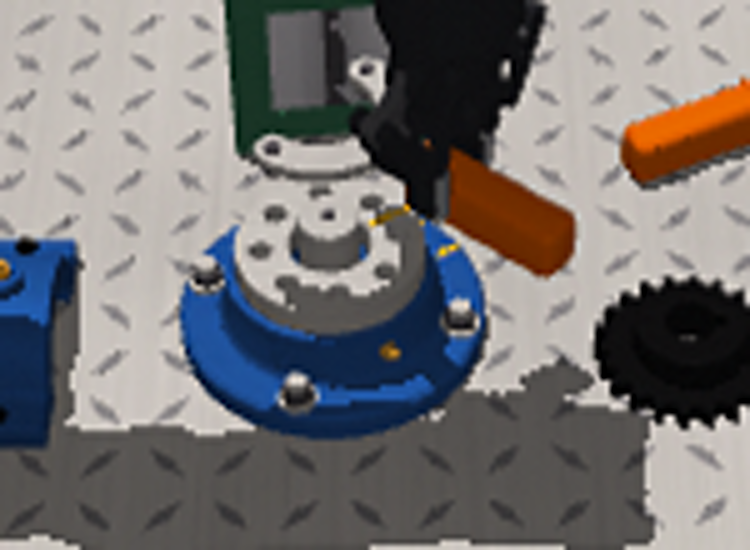

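```bash
python3 -c "
from h import *
import pickle
t,s=pickle.load(open('ts0.pkl','rb'))
C=np.array([.5557,.0197])
def ang(q,z):
    d=cast(s,np.array(q)/5+[235,150]-.4,z)[:2]-C; print(q,z,np.hypot(*d).round(4),np.degrees(np.arctan2(d[1],d[0])).round(1))
for q in [(372,223),(390,216),(408,210)]: ang(q,.068)
for q in [(440,254),(448,251),(457,247)]: ang(q,.018)
for q in [(320,192),(372,203),(386,271),(275,213),(260,250)]: ang(q,.068)
"
```

```text
(372, 223) 0.068 0.0287 32.1
(390, 216) 0.068 0.0405 31.0
(408, 210) 0.068 0.052 29.6
(440, 254) 0.018 0.0746 30.8
(448, 251) 0.018 0.08 30.5
(457, 247) 0.018 0.0864 30.6
(320, 192) 0.068 0.0418 98.8
(372, 203) 0.068 0.0399 52.7
(386, 271) 0.068 0.04 -35.7
(275, 213) 0.068 0.0403 143.1
(260, 250) 0.068 0.0402 -171.8
```

>>> {"name": "step_arm", "arguments": {"xyz": [[0.1,0,0.04],[0.2,0,0.08],[0.3,0,0.13],[0.4,0,0.17],[0.5,0,0.22],[0.6,0.004,0.26],[0.65,0.004,0.282],[0.65,0.004,0.282],[0.65,0.004,0.282]], "rotation": [[0,-0.08,0],[0,-0.18,0],[0,-0.28,0],[0,-0.38,0],[0,-0.49,0],[0,-0.6,0],[0,-0.7,0],[0,-0.8,0],[0,-0.9,0]]}}

```text
clock: 15.5
tcp_pos: [0.5615, -0.2402, 0.3276]
orientation: [-1.468, 0.662, -0.658]
contact_force: [0.6, -0.5, -4.5]
grip_width: 0.027
```

```bash
python3 -c "
from h import *
plan([.5625,-.259,.24],-3.4)
t=frame('top'); cv2.imwrite('pics/t11.png',t['pixels'][:,:,::-1])
"
```

```text
t 15.5 tcp [ 0.5615 -0.2402  0.3276] xaz -48.39 F [ 0.6 -0.5 -4.5] w 0.027 q [ 0.37  0.46 -0.09  1.78  0.05  0.91 -0.59]
shift [ 0.05   0.292 -0.039] turn [ 0.    -0.5   -0.002]
```

View pics/t11.png

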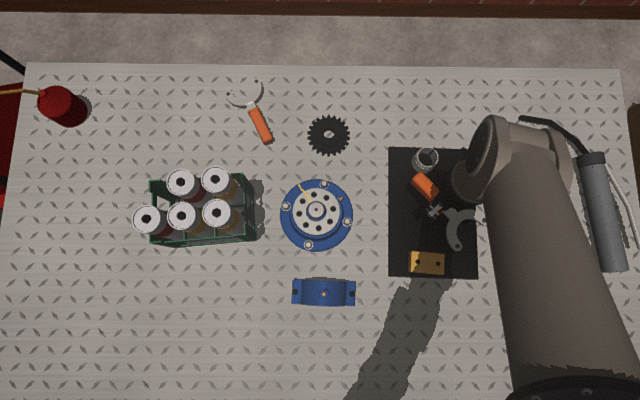

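>>> {"name": "step_arm", "arguments": {"xyz": [[0.05,0,-0.039],[0.05,0,-0.039],[0.05,0.05,-0.039],[0.05,0.13,-0.039],[0.05,0.22,-0.039],[0.05,0.292,-0.039],[0.05,0.292,-0.039]], "rotation": [[0,-0.1,0],[0,-0.2,0],[0,-0.3,0],[0,-0.4,0],[0,-0.5,-0.002],[0,-0.5,-0.002],[0,-0.5,-0.002]]}}

```text
clock: 16.42
tcp_pos: [0.5614, -0.2587, 0.2374]
orientation: [-1.569, 0.047, -0.04]
contact_force: [0.7, -0.5, -3.5]
grip_width: 0.0266
```

```bash
python3 -c "
from h import *
plan([.5625,-.2585,.187],-3.4)
t=frame('top');crop(t,270,140,490,290,3.6,'t12.png')
f=frame('wrist'); cv2.imwrite('pics/w12.png',f['pixels'][:,:,::-1])
"
```

```text
t 16.43 tcp [ 0.5614 -0.2587  0.2374] xaz -3.16 F [ 0.7 -0.5 -3.5] w 0.0266 q [ 0.52  0.59 -0.25  1.81  0.2   0.77  0.11]
shift [0.004 0.168 0.001] turn [-0.001  0.003 -0.003]
```

View pics/t12.png

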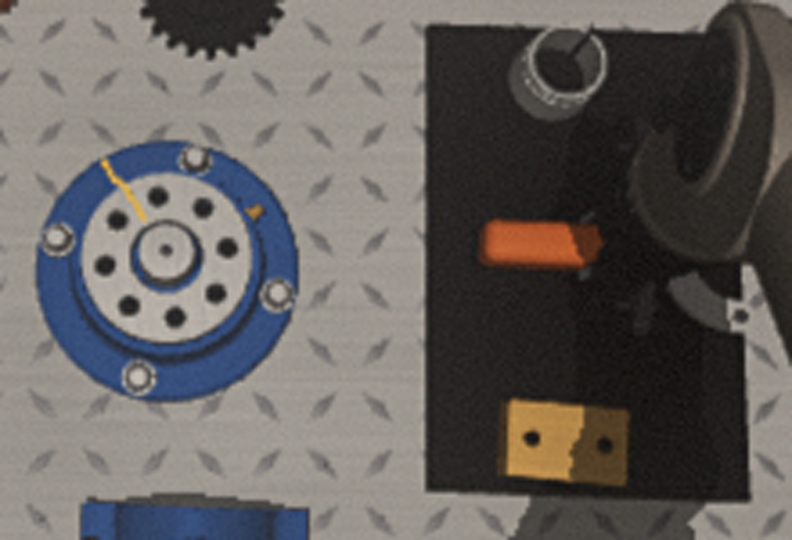

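View pics/w12.png

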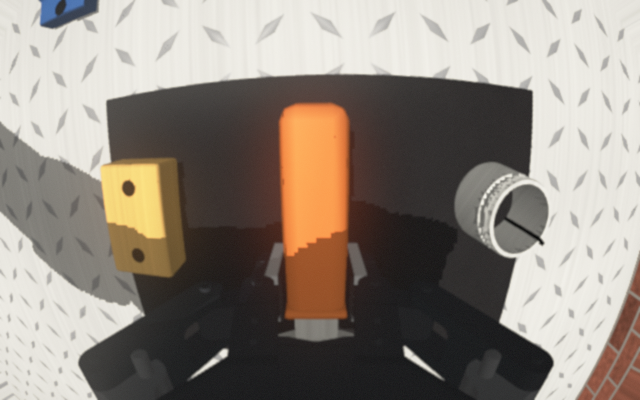

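>>> {"name": "step_arm", "arguments": {"xyz": [[0.004,0.06,0.001],[0.004,0.12,0.001],[0.004,0.155,0.001],[0.004,0.168,0.001],[0.004,0.174,0.001],[0.004,0.177,0.001],[0.004,0.177,0.001]], "rotation": [[0,0,0],[0,0,-0.003],[-0.001,0,-0.003],[-0.001,0,-0.003],[-0.001,0,-0.003],[-0.001,0,-0.003],[-0.001,0,-0.003]]}}

```text
clock: 17.4
tcp_pos: [0.5641, -0.2589, 0.1872]
orientation: [-1.573, 0.038, -0.047]
contact_force: [0.1, -0.8, -3.3]
grip_width: 0.0263
```

```bash
python3 -c "
from h import *
plan([.5625,-.2585,.1845],-3.4); print(r.get_obs()['moment'])
"
```

```text
t 17.4 tcp [ 0.5641 -0.2589  0.1872] xaz -3.12 F [ 0.1 -0.8 -3.3] w 0.0263 q [ 0.5   0.67 -0.23  1.82  0.23  0.67  0.08]
shift [-0.005  0.009  0.001] turn [0.001 0.003 0.004]
[ 0.10956563 -0.01383641 -0.02104667]
```

>>> {"name": "step_arm", "arguments": {"xyz": [[0,0.004,0],[0,0.007,0],[0,0.01,0],[0,0.01,0]], "rotation": [[0,0,0],[0,0,0],[0,0,0],[0,0,0]]}}

```text
clock: 17.9
tcp_pos: [0.5644, -0.2592, 0.1852]
orientation: [-1.573, 0.038, -0.048]
contact_force: [-2.2, -0.7, 5.8]
grip_width: 0.0266
```

```bash
python3 -c "
from h import *
plan([.5625,-.2585,.1840],-3.4); print(r.get_obs()['moment'])
"
```

```text
t 17.9 tcp [ 0.5644 -0.2592  0.1852] xaz -3.13 F [-2.2 -0.7  5.8] w 0.0266 q [ 0.5   0.67 -0.23  1.82  0.23  0.67  0.08]
shift [-0.006  0.004  0.002] turn [0.002 0.003 0.004]
[0.62918547 0.59727854 0.16483879]
```

>>> {"name": "step_arm", "arguments": {"xyz": [[0,0,0],[0,0,0],[0,0,0],[0,0,0],[0,0,0],[0,0,0],[0,0,0]], "rotation": [[0,0,0],[0,0,0],[0,0,0],[0,0,0],[0,0,0],[0,0,0],[0,0,0]], "grip": 0}}

```text
clock: 18.77
tcp_pos: [0.5644, -0.2592, 0.1852]
orientation: [-1.573, 0.038, -0.048]
contact_force: [0.1, 0.2, 0.1]
grip_width: 0.0852
```

>>> {"name": "step_arm", "arguments": {"xyz": [[0,-0.06,0],[0,-0.15,0],[0,-0.27,0],[0,-0.4,0],[0,-0.5,0],[0,-0.5,0],[0,-0.5,0]], "rotation": [[0,0,0],[0,0,0],[0,0,0],[0,0,0],[0,0,0],[0,0,0],[0,0,0]]}}

```text
clock: 19.65
tcp_pos: [0.5631, -0.2586, 0.3354]
orientation: [-1.573, 0.038, -0.048]
contact_force: [0.4, 0.0, -0.6]
grip_width: 0.0856
```

```bash
python3 -c "
from h import *
plan([.5625,-.2585,.1840],-3.4)
f=frame('wrist'); cv2.imwrite('pics/w13.png',f['pixels'][:,:,::-1])
s=frame('scene'); cv2.imwrite('pics/s13.png',s['pixels'][:,:,::-1])
"
```

```text
t 19.65 tcp [ 0.5631 -0.2586  0.3354] xaz -3.13 F [ 0.4  0.  -0.6] w 0.0856 q [ 0.54  0.47 -0.28  1.75  0.16  0.94  0.14]
shift [-0.005  0.505  0.002] turn [0.002 0.003 0.004]
```

View pics/w13.png

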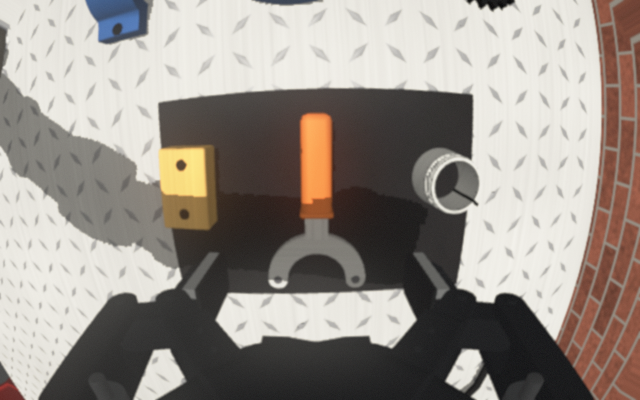

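View pics/s13.png

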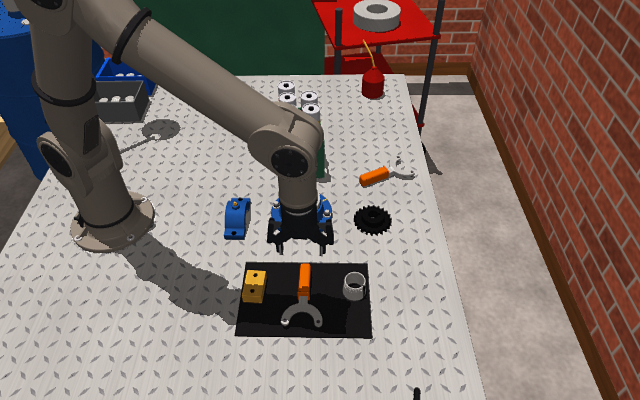

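The spanner lies on the mat, pins down, wholly inside it (grip at about 316,165 in the wrist view, pins at 277,282 and 357,281). The block, sleeve, cap and sprocket look unmoved. Handing in.

```bash
python3 -c "
from h import *
print(r.hand_in())"
```

```text
the job is handed in; nothing more can be done
None
```

I finished the job and handed it in at about 19.7 s of the 64 s allowed. The spanner's pins went fully into two opposite holes before any turning. I then turned the ring clockwise about 55° to its stop, and put the spanner back on the mat, pins down.

**Checks that agreed**
- **Pins:** they entered the holes without resistance, and the head seated at the height I had calculated to within 0.1 mm.
- **Stop:** it showed as a clear rise in resistance, from about 0.45 to 2.4 N m at the wrist.
- **Witness marks:** the ring mark measured about 31.0° and the housing mark 30.6°. The top view shows one continuous yellow line.
- **Spanner:** after release it lies flat and wholly on the mat, close to where it started. The gripper is open and clear above it.
- **Other parts:** the cap, sprocket, sleeve and shim block look unmoved in the last views. The rack was not touched, and the highest wrist force I read was about 11 N.

**Checks that disagreed**
- **Pin position:** before the pins went in, the camera estimates of their position differed by 2–3 mm. I corrected by about 2 mm, using the scene camera for both pins and ring. A second look just above the holes agreed to about 0.3 mm.
- **Lowering onto the mat:** the first move stopped about 3 mm short of its target, so I lowered a little further until it touched.

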